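# Load and start the bench polishing pot

### The arm

A 6-joint arm with a two-finger parallel gripper is mounted at the origin on the work surface. World frame = base frame: x ahead of the robot, y to its left, z up, the work surface at z = 0. Lengths are in mm, angles in rad, forces in N, time in s.
With the tool pointing down it reaches from about 350 to 975 mm from the base axis. Payload 7.1 kg.
Tool frame: the origin (TCP) lies at the centre of the arm's flange, where the gripper is bolted on; the fingertips stand 182 mm ahead of it and the grasp point (between the pads) lies 163 mm ahead of it; z points along the fingers, y is the line along which they close (so a half turn about z gives the same grasp; the last joint's range is limited). The gripper opens to 88 mm and grips with 3 to 60 N. Pads are 20 mm wide; open, the fingers measure 115 mm over their backs; the gripper's body (75 mm by 178 mm) begins 61 mm behind the grasp point.
Start: joints at [-1.262, 0.423, 1.63, -0, 1.089, -0.019], TCP at [201.243, -591.699, 404.675] pointing down, gripper open.
Joint ranges: [-3, 3], [-0.9, 2.11], [0.09, 2.58], [-1.31, 4.45], [0.11, 2.69], [-2.54, 2.54]. Speed limits (rad/s): [2.39, 2.39, 3.01, 3.14, 3.14, 3.14].

### API

Orientations are given as a rotation vector (axis times angle).
In Python, from workcell import readout, get_image, ctrl gives the robot as it stands.
- The arm moves only by the tool step_arm, never from a script. Its argument "targets" is a list that holds one entry, the list of rows, each a list of 7 numbers: the shift along the world's x, y, z as a fraction of full scale, then the turn, a rotation vector about the world's x, y, z as a fraction of full scale, then the opening, from 0 (shut) to 1 (fully open). In form: [[[dx, dy, dz, wx, wy, wz, claw], ...]]. A call has exactly 5 rows; each row shifts and turns the commanded pose from where the row before left it; what a row does not reach is not made up. Full scale, the value 1, is 0.05 m for a shift and 4 degrees for a turn. A row lasts 1/8 s, in which the tool goes at most 62.5 mm and 10.7 degrees, less where a joint would pass 70% of its speed; a pose out of reach is approached as far as the arm can. A call with a number of a shift or a turn outside -1 to 1 is refused whole. A call with a gripper value outside its range is refused whole. The fingers move at their own pace and stop on an object; the grip force is fixed at half the most. Time passes only in rows, so rows that do not move let the fingers close, or fill a call up. It gives the time, the measured TCP pose, the force, the opening and the grip force at its end, in the units of the state.
- readout.get_obs(): the state, without advancing time (a new reading comes with each control period).
- get_image(name): name is "side" or "top" or "wrist"; returns a dict with "pixels" (400x640x3 uint8, red, green, blue), "intrinsics" (3x3 intrinsics, pixels), "extrinsics" (4x4, takes a point from world to camera coordinates). Camera axes: x right, y down, z forward; pixel columns grow to the right and rows downward; lengths in mm; the calibration is good to about 2 mm. A picture is of the moment at which its call begins. There is no depth.
- ctrl.close_job(): hands the job in; it is judged then, once.
The state is a dict: "t": time; "qpos": joint angles; "qvel": joint speeds; "joint_torque": joint torques, N m; "ee_pos": TCP position; "orientation": TCP orientation; "ft_force": force on the tool from outside, world axes, zero at the start; "moment": the same for the moment, N m; "width": finger opening in mm; "grasp_force": force on a finger pad.
Only numpy, scipy, OpenCV 4.12 (cv2) and the standard library are available. Lean on these libraries where they do the work, as an engineer would, in place of code of your own. Each camera call takes 0.05 s, during which the arm holds its last target. There are 200 camera calls.

### The job

Load the polishing pot and set it running: first roll the console's thumbwheel fully back to off, then lower every egg-shaped knob on the bench gently onto the rubber pad in the pot (set down, not dropped, none on top of another), and put the lid on so that it sits flat on the rim. With the lid on, roll the thumbwheel forward until the single broad white line is level with the index marks, and leave the brass bush and everything else on the bench where it is.

Things in the scene. Friction and masses are not known exactly. Their poses are not given: they have to be found in the camera images.
- wheel (a joint): Black thumbwheel, 56 mm across, 10 mm wide, axis level (console y), rim 10 mm proud of a slot in the console top. Rad: 0 = off, end stop (two thin white lines at the top, between the white index marks); grows as its top rolls to console +x, away from the robot; 2.0 = single broad white line between the marks; stop at 2.6. No spring, stays put. A tip pressed on it at 4-8 N rolls it 1 rad per 28 mm.
- wheel_top (a point): Topmost point of the thumbwheel's rim, mid-slot (slot 50 x 14 mm), 70 mm above the bench, over the centre of the fixed console, a grey box 120 (x) x 110 (y) x 60 mm high. Axes are the console's: x along the slot, away from the robot, z up. It may stand on the left or the right of the bench.
- pot_floor (a point): Centre of the top of the rubber pad in the bottom of the fixed round steel polishing pot. Pot: inner diameter 160 mm, outer 170 mm (190 mm at its 20 mm high foot), 65 mm deep from rim to pad; pad 33 mm above the bench. z up.
- pot_rim (a point): Centre of the mouth of the pot, level with its rim, 98 mm above the bench. z up.
- lid_grip (a point): Centre of the loose lid's grip: black upright cylinder 26 mm across, 30 mm high (15 mm above and below this point), on a thinner neck 6 mm long; the lid plate's top is 21 mm below this point. Lying on the bench, right way up as at the start, it is 31 mm above the bench. z is the lid's axis, up.
- lid_seat (a point): Centre of the underside of the lid's flange, 25 mm below lid_grip; it rests on the pot's rim when the lid is on. The lid is a round metal disc 174 mm across, 4 mm thick, with a plug below, 6 mm deep, 148 (bottom) to 154 mm (top) across, that drops into the pot's mouth; 0.3 kg. z is the lid's axis.
- bush_center (a point): Centre of a plain straight brass-coloured bush, 34 mm across and 32 mm high: does not belong in the pot, stays where it is.
- knob1_center (a point): Centre (24 mm above its foot) of an egg-shaped plain metal machine knob, 38 mm across at the middle, 48 mm high, standing on a flat foot 30 mm across; about 0.12 kg. z is its axis, upward when it stands. May be absent.
- knob2_center (a point): Centre (24 mm above its foot) of an egg-shaped plain metal machine knob, 38 mm across at the middle, 48 mm high, standing on a flat foot 30 mm across; about 0.12 kg. z is its axis, upward when it stands. May be absent.
- knob3_center (a point): Centre (24 mm above its foot) of an egg-shaped plain metal machine knob, 38 mm across at the middle, 48 mm high, standing on a flat foot 30 mm across; about 0.12 kg. z is its axis, upward when it stands. May be absent.
- knob4_center (a point): Centre (24 mm above its foot) of an egg-shaped plain metal machine knob, 38 mm across at the middle, 48 mm high, standing on a flat foot 30 mm across; about 0.12 kg. z is its axis, upward when it stands. May be absent.
- knob5_center (a point): Centre (24 mm above its foot) of an egg-shaped plain metal machine knob, 38 mm across at the middle, 48 mm high, standing on a flat foot 30 mm across; about 0.12 kg. z is its axis, upward when it stands. May be absent.
- nut: Bystander: dark hexagon nut, 42 mm over corners, 18 mm high. Origin under its middle.
- gauge_block: Bystander: flat steel disc, 40 mm across, 14 mm high. Origin under its middle.
- spanner: Bystander: spanner lying at the far side of the bench.
- cup: Bystander: small open steel cup, 64 mm across the rim, 45 mm high. Origin under its middle.
- vblock: Bystander: dark steel block 50 x 40 x 30 mm high. Origin under its middle.
- driver: Bystander: screwdriver lying on the bench.
- pad: Black rubber pad in the bottom of the pot, 159 mm across, 8 mm thick; springy, it gives about 1 mm per 3 N. Origin under its middle.
- knob1: The whole knob whose centre is knob1_center; origin at the middle of its foot.
- knob2: The whole knob whose centre is knob2_center; origin at the middle of its foot.
- knob3: The whole knob whose centre is knob3_center; origin at the middle of its foot.
- knob4: The whole knob whose centre is knob4_center; origin at the middle of its foot.
- knob5: The whole knob whose centre is knob5_center; origin at the middle of its foot.

How it is judged (in metres and radians):
On the way, in this order (a step that is already met when the one before it is completed fails the run):
1. the thumbwheel is rolled back to off (within 0.12 rad of its stop) (value of joint wheel below 0.12 rad), for 0.2 s.
2. with the wheel off, every knob rests on the pad in the pot (value of joint wheel below 0.12 rad and horizontal distance between each of knob1_center, knob2_center, knob3_center, knob4_center, knob5_center and pot_floor below 0.075 m and z of each of knob1_center, knob2_center, knob3_center, knob4_center, knob5_center in the frame of pot_floor below 0.036 m and linear speed of each of knob1, knob2, knob3, knob4, knob5 below 0.03 m/s), for 0.2 s.
3. with the wheel still off, the lid sits flat on the pot (all of step 2 and horizontal distance between lid_seat and pot_rim below 0.007 m and z of lid_seat in the frame of pot_rim below 0.003 m and angle between lid_seat's own z axis and vertical below 0.04 rad), for 0.2 s.
4. with the lid on, the thumbwheel is rolled forward to the broad line (2.0 rad, within 0.13) (value of joint wheel between 1.87 and 2.13 rad and horizontal distance between lid_seat and pot_rim below 0.007 m and z of lid_seat in the frame of pot_rim below 0.003 m and angle between lid_seat's own z axis and vertical below 0.04 rad), for 0.2 s.
At the end, for the whole second after the job is handed in: Every knob present lies in the pot on the pad (centre within 75 mm of the pot's axis and less than 36 mm above the pad), at rest; the lid is seated: flange within 3 mm of the rim's height, centred within 7 mm, tilted less than 0.04 rad; the thumbwheel stands at 2.0 rad within 0.13 (all of step 4 and horizontal distance between each of knob1_center, knob2_center, knob3_center, knob4_center, knob5_center and pot_floor below 0.075 m and z of each of knob1_center, knob2_center, knob3_center, knob4_center, knob5_center in the frame of pot_floor below 0.036 m and linear speed of each of knob1, knob2, knob3, knob4, knob5 below 0.03 m/s); the robot touches nothing.
It fails at once if a knob is dropped into the pot: it falls freely inside it, below the rim, at over 0.5 m/s (a drop of some 20 mm) ((horizontal distance between knob1_center and pot_floor below 0.08 m and z of knob1_center in the frame of pot_floor between 0.03 and 0.065 m and linear speed of knob1 above 0.5 m/s) or (horizontal distance between knob2_center and pot_floor below 0.08 m and z of knob2_center in the frame of pot_floor between 0.03 and 0.065 m and linear speed of knob2 above 0.5 m/s) or (horizontal distance between knob3_center and pot_floor below 0.08 m and z of knob3_center in the frame of pot_floor between 0.03 and 0.065 m and linear speed of knob3 above 0.5 m/s) or (horizontal distance between knob4_center and pot_floor below 0.08 m and z of knob4_center in the frame of pot_floor between 0.03 and 0.065 m and linear speed of knob4 above 0.5 m/s) or (horizontal distance between knob5_center and pot_floor below 0.08 m and z of knob5_center in the frame of pot_floor between 0.03 and 0.065 m and linear speed of knob5 above 0.5 m/s)).
It fails at once if a knob strikes or is pressed on the pad in the pot with more than 25 N (contact force between any of knob1, knob2, knob3, knob4, knob5 and pad above 25 N).
It fails at once if the bush or another bystander is moved more than 40 mm (distance of any of bush_center, nut, gauge_block, spanner, cup, vblock, driver from where it was at the start of the episode above 0.04 m).
Of knob1, knob2, knob3, knob4, knob5 only 3 to 5 are there at a start; the rules pass over those that are not, and their reading is None.
At some moment in a run one of knob1, knob2, knob3, knob4, knob5, lid may be knocked a few centimetres aside while the robot is not near it.
It also fails if it takes over 210 s, if anything falls off the work surface, if the arm or the gripper's body presses on something with over 40 N, if the wrist force passes 120 N, or if a joint passes its speed limit or range.

## Working session

There is one attempt and no reset: what is moved stays moved. The work goes in short steps, Python scripts to look and compute and a tool call to move; the robot and the scene stay as the last step left them, time stands still between calls to the robot, and variables do not carry over. Pictures are saved under pics/ and viewed, at most 14 in all, crops included, and the job is handed in when it is done.

Besides the shell and the picture viewer there is one more tool, called after "Request:" as name(argument=value, ...), one argument or row to a line, values as JSON. step_arm: Moves the arm, as the interface text tells. Shift numbers are shares of 0.05 m and turn numbers shares of 4 degrees, none past 1 either way. Its arguments: {"type":"object","properties":{"targets":{"type":"array"}},"required":["targets"]}

```bash
mkdir -p pics
cat > h.py <<'E'
import numpy as np, cv2
from workcell import readout, get_image, ctrl
def snap(n,f=None):
    d=get_image(n); 
    if f: cv2.imwrite('pics/'+f,d['pixels'][:,:,::-1])
    np.savez('last_%s.npz'%n,**{k:np.array(v) for k,v in d.items()})
    return d
def load(n): return dict(np.load('last_%s.npz'%n))
def ray(d,u,v):
    K=np.array(d['intrinsics']);E=np.array(d['extrinsics']);R=E[:3,:3]
    return -R.T@E[:3,3], R.T@np.linalg.solve(K,[u,v,1.])
def onz(d,u,v,z):
    o,r=ray(d,u,v); return (o+r*(z-o[2])/r[2]).round(1)
def proj(d,p):
    E=np.array(d['extrinsics']);q=np.array(d['intrinsics'])@(E[:3,:3]@np.array(p)+E[:3,3]);return (q[:2]/q[2]).round(1)
def tri(*obs):
    A=np.zeros((3,3));b=np.zeros(3)
    for d,u,v in obs:
        o,r=ray(d,u,v);r/=np.linalg.norm(r);P=np.eye(3)-np.outer(r,r);A+=P;b+=P@o
    return np.linalg.solve(A,b).round(1)
E
python3 - <<'E'
from h import *
for n in ['top','side','wrist']:
    d=snap(n,n+'0.png'); print(n,ray(d,320,200)); print(np.array(d['intrinsics'])[0,0])
print(readout.get_obs())
a=[load(n)['pixels'] for n in ['top','side','wrist']]
E
```

```text
top (array([ 427.63395478,  -30.44806301, 1029.5015687 ]), array([ 0.14783688, -0.00728536, -0.98924143]))
388.72089151657417
side (array([ 408.35922872, -708.53708223,  727.26865213]), array([ 0.19152023,  0.72977534, -0.6565306 ]))
366.3272285055979
wrist (array([ 275.2976958 , -565.78702191,  384.22966047]), array([-0.27152625, -0.10162776, -0.95710547]))
342.7721562203478
{'t': 0.15, 'qpos': array([-1.26199179e+00,  4.23713259e-01,  1.63049040e+00,  1.22665398e-05,
        1.08862085e+00, -1.90187416e-02]), 'qvel': array([-0.000481  , -0.00090894, -0.00216476,  0.00150128, -0.00101668,
        0.00065783]), 'joint_torque': array([ 2.57775637e-04, -5.44983637e+01, -2.73920470e+01,  6.42990530e-02,
        2.04103219e-02, -7.20085086e-05]), 'ee_pos': array([ 201.19015201, -591.51097965,  404.05964247]), 'orientation': array([-3.09828173e+00, -5.12432883e-01,  2.62396843e-04]), 'ft_force': array([-0.00161072,  0.4085905 ,  0.48604685]), 'moment': array([-0.02901019,  0.01238964,  0.01694873]), 'grasp_force': 0.0, 'width': 87.88774592707287}
```

View pics/top0.png

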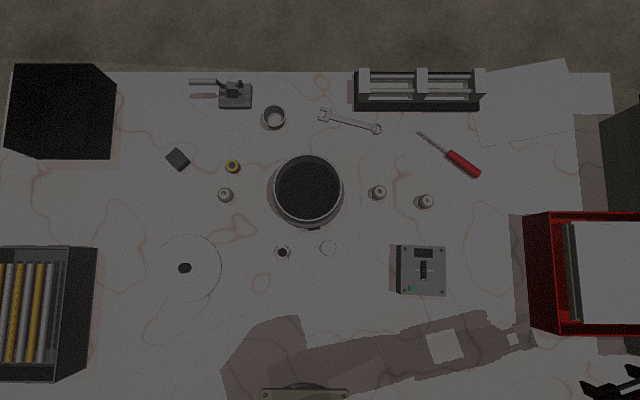

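View pics/side0.png

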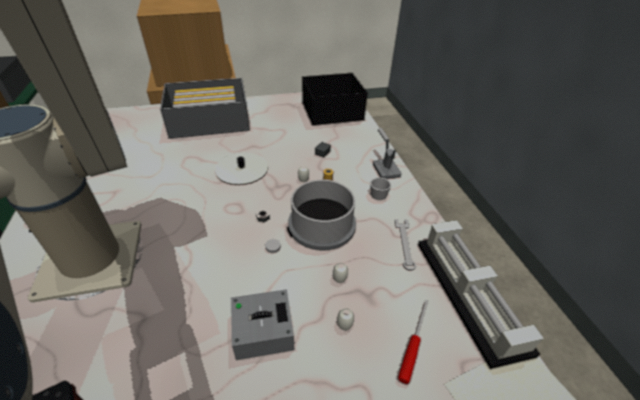

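The top view shows three knobs at (225,195), (379,192) and (426,201), and the bush at (233,166). The pot is at (308,188), the lid grip at (185,268) and the console wheel at (423,270). The side view shows the same three knobs at (303,174), (340,272) and (345,318).

Run:
```python
from h import *
t=load('top');s=load('side')
a=cv2.convertScaleAbs(t['pixels'],alpha=1.8)[150:310,150:470,::-1]
b=s['pixels'][150:360,200:420,::-1]
A=cv2.resize(a,(800,400),interpolation=cv2.INTER_CUBIC)
cv2.imwrite('pics/c1.png',A)
cv2.imwrite('pics/c2.png',cv2.resize(b,None,fx=2.8,fy=2.8,interpolation=cv2.INTER_CUBIC))
for n,u,v,us,vs in [('k1',225,195,303,174),('k2',379,192,340,272),('k3',426,201,345,318),('wheel',423,270,262,315),('grip',185,268,241,162)]:
    print(n,tri((t,u,v),(s,us,vs)))
print('pot',onz(t,308,188,98),[onz(t,u,188,98) for u in(273,343)],[onz(s,u,208,98) for u in(291,355)])
print('lid',onz(t,190,268,6), 'wheel70',onz(t,423,270,70))
```

```text
k1 [590.8 212.8  19.2]
k2 [ 599.6 -192.2   24.7]
k3 [ 576.3 -313.5   26.4]
wheel [ 402.7 -289.9   60. ]
grip [401.8 303.8  29.4]
pot [596.2  -8.   98. ] [array([595.8,  77.4,  98. ]), array([596.7, -93.2,  98. ])] [array([512.3, -24.3,  98. ]), array([672.5, -57.6,  98. ])]
lid [400.4 298.6   6. ] wheel70 [ 401.3 -287.2   70. ]
```

View pics/c1.png

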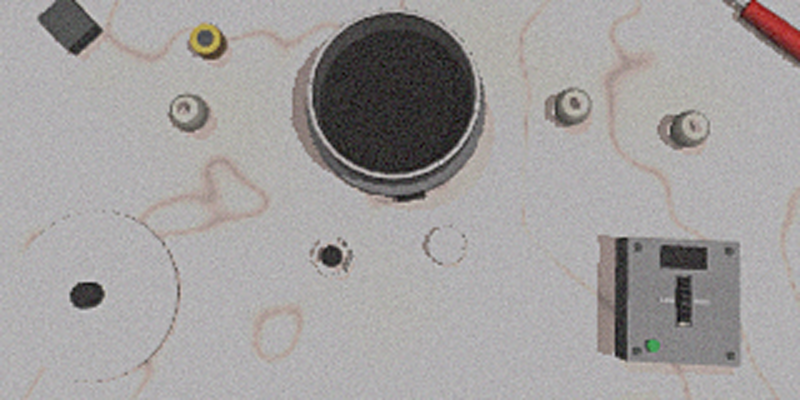

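View pics/c2.png

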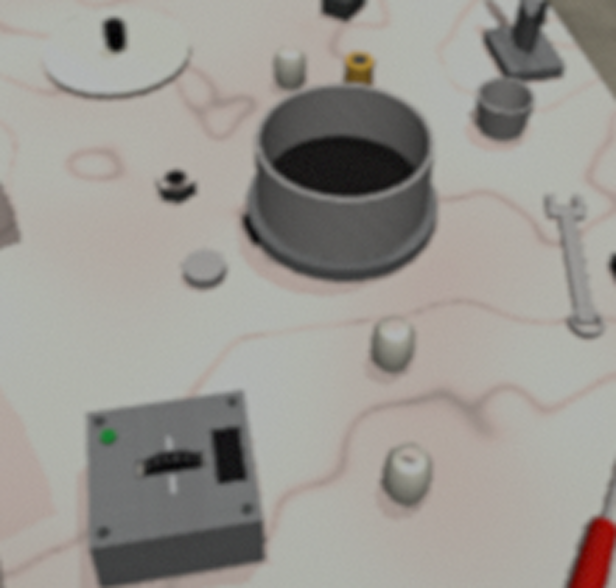

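The crops confirm three knobs, the bush in yellow, and the lid grip at about (404,268 top image). The console is turned only slightly, with its wheel at its centre. I'm moving towards the console now with the gripper shut, squaring the tool to the world axes.

Request:
step_arm(
  targets=[
    [[0.6,0.9,0,0,0,-0.94,0],[0.6,0.9,0,0,0,-0.94,0],[0.6,0.9,0,0,0,-0.94,0],[0.6,0.9,-0.1,0,0,-0.94,0],[0.6,0.9,-0.1,0,0,-0.94,0]],
  ],
)

```text
t: 0.78
ee_pos: [351.9, -365.2, 394.6]
orientation: [3.142, -0.004, 0.0]
ft_force: [1.1, 0.6, 0.3]
width: 41.3
grasp_force: 0.0
```

Request:
step_arm(
  targets=[
    [[0.5,0.6,-0.2,0,0,0,0],[0.2,0.6,-0.2,0,0,0,0],[0,0.3,-0.2,0,0,0,0],[0,0,-0.2,0,0,0,0],[0,0,0,0,0,0,0]],
  ],
)

```text
t: 1.4
ee_pos: [385.8, -292.3, 354.0]
orientation: [-3.141, 0.002, 0.002]
ft_force: [-0.0, -0.7, 0.2]
width: 0.5
grasp_force: 0.0
```

Run:
```python
from h import *
d=snap('wrist','w1.png');o=readout.get_obs();print(o['ee_pos'],o['orientation'],o['ft_force'],o['width'],ray(d,320,200)); print(proj(d,o['ee_pos']+[0,0,-182]),proj(d,[401,-287,70]))
```

```text
[ 385.97480278 -292.58562426  354.42476435] [-3.14150810e+00  2.21509240e-03  5.87746332e-04] [ 0.22606955 -0.77787021  0.26165653] 0.5653863183017627 (array([ 464.16174569, -292.39087881,  334.11395367]), array([-0.29098085, -0.00902909, -0.95674145]))
[317.3 253.6] [310.1 179.2]
```

View pics/w1.png

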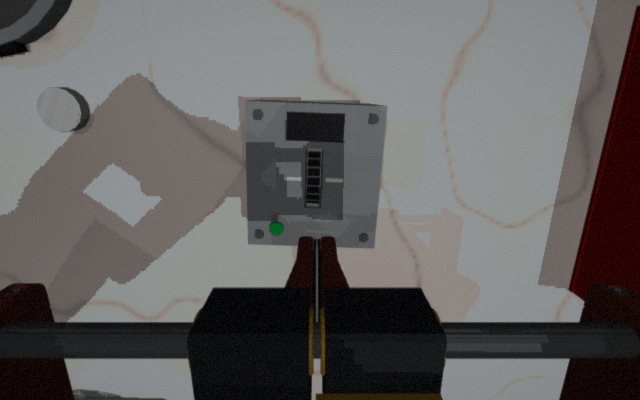

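The wrist view shows the wheel at about (314,179), with index marks at (293,180) and (334,180) and the slot along the image's vertical.

Run:
```python
from h import *
d=load('wrist');t=load('top')
print(onz(d,314,180,70),[onz(d,*p,60) for p in [(314,149),(314,208),(247,100),(386,105),(375,247),(248,244),(293,180),(334,180)]])
cv2.imwrite('pics/w1c.png',cv2.resize(cv2.convertScaleAbs(d['pixels'][140:220,265:365,::-1],alpha=1.4),None,fx=6,fy=6,interpolation=cv2.INTER_CUBIC))
```

```text
[ 400.4 -290.1   70. ] [array([ 423.4, -290.1,   60. ]), array([ 373.8, -289.9,   60. ]), array([ 461.1, -238.7,   60. ]), array([ 457.3, -345.7,   60. ]), array([ 338., -343.,   60.]), array([ 340.8, -232.5,   60. ]), array([ 398. , -272.8,   60. ]), array([ 398. , -306.4,   60. ])]
```

View pics/w1c.png

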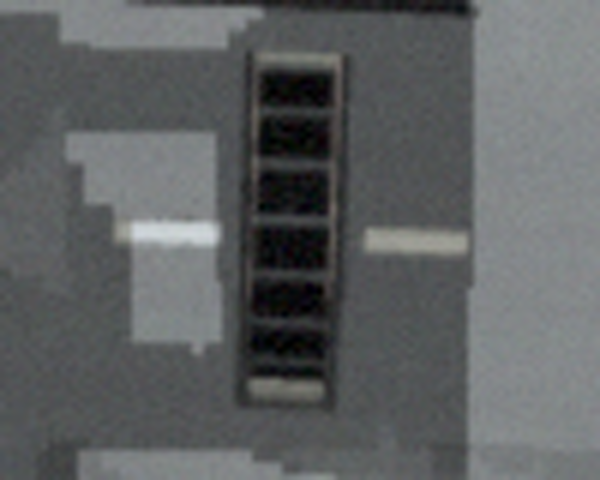

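The wheel top is at about (399, -290). The broad line shows low in the slot, so the wheel stands at roughly 1.1 rad. I'm going to the far side of the wheel top and lowering.

Request:
step_arm(
  targets=[
    [[0.5,0.04,-0.3,0,0,0,0],[0,0,-0.6,0,0,0,0],[0,0,-0.6,0,0,0,0],[0,0,-0.4,0,0,0,0],[0,0,0,0,0,0,0]],
  ],
)

```text
t: 2.08
ee_pos: [410.7, -290.3, 258.7]
orientation: [-3.14, 0.002, 0.003]
ft_force: [-0.2, 0.4, 0.7]
width: 0.7
grasp_force: 0.0
```

Request:
step_arm(
  targets=[
    [[0,0,-0.05,0,0,0,0],[0,0,-0.03,0,0,0,0],[0,0,-0.02,0,0,0,0],[0,0,0,0,0,0,0],[0,0,0,0,0,0,0]],
  ],
)

```text
t: 2.7
ee_pos: [411.3, -289.7, 254.8]
orientation: [3.141, -0.0, 0.0]
ft_force: [0.7, 0.2, -0.8]
width: 0.4
grasp_force: 0.0
```

Request:
step_arm(
  targets=[
    [[0,0,-0.02,0,0,0,0],[0,0,-0.02,0,0,0,0],[0,0,-0.01,0,0,0,0],[0,0,0,0,0,0,0],[0,0,0,0,0,0,0]],
  ],
)

```text
t: 3.32
ee_pos: [411.2, -289.7, 252.2]
orientation: [-3.141, 0.001, 0.0]
ft_force: [-0.1, 0.4, 1.2]
width: 0.4
grasp_force: 0.5
```

Request:
step_arm(
  targets=[
    [[0,0,-0.01,0,0,0,0],[0,0,0,0,0,0,0],[0,0,0,0,0,0,0],[0,0,0,0,0,0,0],[0,0,0,0,0,0,0]],
  ],
)

```text
t: 3.95
ee_pos: [411.3, -289.7, 251.9]
orientation: [3.141, -0.001, 0.0]
ft_force: [-0.8, 1.1, 5.8]
width: 0.5
grasp_force: 2.6
```

Request:
step_arm(
  targets=[
    [[0,0,-0.01,0,0,0,0],[0,0,0,0,0,0,0],[0,0,0,0,0,0,0],[0,0,0,0,0,0,0],[0,0,0,0,0,0,0]],
  ],
)

```text
t: 4.58
ee_pos: [411.6, -289.8, 251.7]
orientation: [3.141, -0.001, 0.002]
ft_force: [0.6, 2.5, 7.4]
width: 0.4
grasp_force: 4.1
```

Request:
step_arm(
  targets=[
    [[-0.1,0,0,0,0,0,0],[-0.1,0,0,0,0,0,0],[-0.1,0,0,0,0,0,0],[-0.1,0,0,0,0,0,0],[-0.08,0,0,0,0,0,0]],
  ],
)

```text
t: 5.2
ee_pos: [387.4, -289.4, 251.7]
orientation: [-3.141, 0.001, -0.001]
ft_force: [1.3, 4.3, 6.2]
width: 0.3
grasp_force: 3.0
```

Request:
step_arm(
  targets=[
    [[0,0,0.1,0,0,0,0],[0,0,0.3,0,0,0,0],[0.2,0,0,0,0,0,0],[0.28,0,-0.3,0,0,0,0],[0,0,-0.06,0,0,0,0]],
  ],
)

```text
t: 5.82
ee_pos: [412.2, -289.7, 252.8]
orientation: [3.142, 0.001, 0.0]
ft_force: [-0.1, 1.7, 0.4]
width: 0.4
grasp_force: 0.0
```

Request:
step_arm(
  targets=[
    [[0,0,-0.04,0,0,0,0],[0,0,0,0,0,0,0],[0,0,0,0,0,0,0],[-0.1,0,0,0,0,0,0],[-0.1,0,0,0,0,0,0]],
  ],
)

```text
t: 6.45
ee_pos: [401.8, -290.1, 252.2]
orientation: [3.14, -0.001, 0.005]
ft_force: [2.5, 0.1, 4.8]
width: 0.5
grasp_force: 2.3
```

Next: finish this stroke, then lift and do a third one.

Request:
step_arm(
  targets=[
    [[-0.1,0,0,0,0,0,0],[-0.1,0,0,0,0,0,0],[-0.08,0,0,0,0,0,0],[0,0,0,0,0,0,0],[0,0,0,0,0,0,0]],
  ],
)

```text
t: 7.08
ee_pos: [387.1, -290.0, 251.5]
orientation: [3.141, -0.0, 0.0]
ft_force: [0.1, -1.5, 7.0]
width: 0.6
grasp_force: 3.5
```

Request:
step_arm(
  targets=[
    [[0,0,0.1,0,0,0,0],[0,0,0.3,0,0,0,0],[0.2,0,0,0,0,0,0],[0.28,0,-0.3,0,0,0,0],[0,0,-0.06,0,0,0,0]],
  ],
)

```text
t: 7.7
ee_pos: [412.0, -289.6, 252.7]
orientation: [-3.141, -0.001, 0.0]
ft_force: [0.4, 0.1, 0.4]
width: 0.5
grasp_force: 0.0
```

Request:
step_arm(
  targets=[
    [[0,0,-0.04,0,0,0,0],[0,0,0,0,0,0,0],[-0.1,0,0,0,0,0,0],[-0.1,0,0,0,0,0,0],[-0.1,0,0,0,0,0,0]],
  ],
)

```text
t: 8.32
ee_pos: [396.8, -290.2, 252.1]
orientation: [3.14, -0.001, 0.005]
ft_force: [3.5, -0.4, 6.3]
width: 0.6
grasp_force: 2.8
```

Request:
step_arm(
  targets=[
    [[-0.1,0,0,0,0,0,0],[0,0,0,0,0,0,0],[0,0,0.2,0,0,0,0],[0,0,0.9,0,0,0,0],[0,0,0.9,0,0,0,0]],
  ],
)

```text
t: 8.95
ee_pos: [390.4, -289.3, 352.1]
orientation: [-3.14, 0.001, 0.004]
ft_force: [1.3, 0.1, 0.0]
width: 0.3
grasp_force: 0.0
```

Run:
```python
from h import *
d=snap('wrist');s=snap('side')
u,v=map(int,proj(d,[399,-290,65]));print(u,v)
a=cv2.resize(d['pixels'][v-50:v+50,u-60:u+60,::-1],None,fx=5,fy=5,interpolation=cv2.INTER_CUBIC)
b=cv2.resize(s['pixels'][285:345,225:297,::-1],(600,500),interpolation=cv2.INTER_CUBIC)
cv2.imwrite('pics/w2.png',cv2.resize(np.hstack([a,b]),(800,333)))
```

```text
318 185
```

View pics/w2.png

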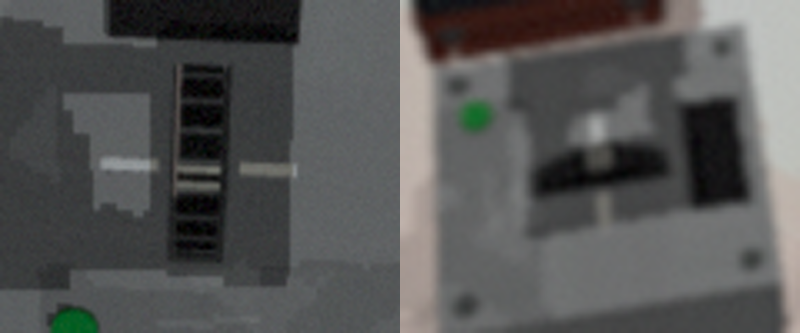

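Both thin lines lie at the index marks once the 10 mm parallax is allowed for, at crop rows 171 and 186 against an expected 177, so the wheel is off. Going above knob 3 next.

Request:
step_arm(
  targets=[
    [[0.9,-0.1,-0.2,0,0,0,0.8],[0.9,-0.1,-0.2,0,0,0,0.8],[0.9,-0.1,-0.2,0,0,0,0.8],[0.9,-0.15,-0.2,0,0,0,0.8],[0,0,0,0,0,0,0.8]],
  ],
)

```text
t: 9.68
ee_pos: [572.7, -312.0, 309.2]
orientation: [-3.141, -0.002, 0.002]
ft_force: [-0.6, 0.6, -0.8]
width: 47.0
grasp_force: 0.0
```

```bash
cat >> h.py <<'E'
def blobs(d,bg=0.12):
    "non-bench blobs: dark or metal, by local difference"
    g=cv2.GaussianBlur(d['pixels'],(5,5),0)
    return g
E
python3 - <<'E'
from h import *
d=snap('wrist','w3.png');t=snap('top');s=snap('side');o=readout.get_obs();print(o['ee_pos'],o['width'])
print(proj(d,[576,-313,24]),proj(d,[600,-192,24]))
E
```

```text
[ 569.94397072 -311.79498225  310.41237502] 58.73536503421549
[318.2 193.1] [164.1 163.3]
```

View pics/w3.png

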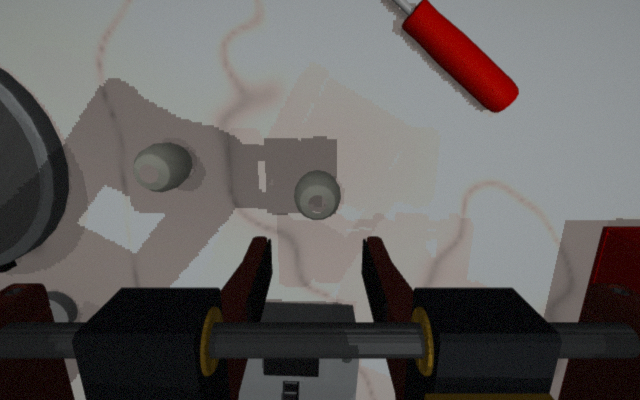

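The wrist view shows knob 3 at (317,195) and knob 2 at (163,166), within 2 px of the predictions. I'm lowering onto knob 3.

Request:
step_arm(
  targets=[
    [[0.12,-0.03,-0.6,0,0,0,0.8],[0,0,-0.7,0,0,0,0.8],[0,0,-0.7,0,0,0,0.8],[0,0,-0.4,0,0,0,0.8],[0,0,0,0,0,0,0.8]],
  ],
)

```text
t: 10.45
ee_pos: [576.1, -313.5, 190.2]
orientation: [-3.14, 0.001, 0.004]
ft_force: [0.9, -0.2, -0.3]
width: 70.5
grasp_force: 0.0
```

Request:
step_arm(
  targets=[
    [[0,0,0,0,0,0,0.4],[0,0,0,0,0,0,0.2],[0,0,0,0,0,0,0.2],[0,0,0,0,0,0,0.2],[0,0,0,0,0,0,0.2]],
  ],
)

```text
t: 11.08
ee_pos: [577.5, -313.7, 191.9]
orientation: [3.141, -0.0, 0.001]
ft_force: [-0.3, 1.0, 5.5]
width: 36.5
grasp_force: 30.0
```

The pads sit a little above the belly, so I'm reopening, lowering 5 mm and regripping.

Request:
step_arm(
  targets=[
    [[0,0,0,0,0,0,0.6],[0,0,0,0,0,0,0.6],[0,0,-0.1,0,0,0,0.6],[0,0,0,0,0,0,0.6],[0,0,0,0,0,0,0.2]],
  ],
)

```text
t: 11.7
ee_pos: [577.2, -313.7, 185.9]
orientation: [-3.141, 0.001, 0.001]
ft_force: [0.6, -0.0, 0.4]
width: 46.1
grasp_force: 0.0
```

Request:
step_arm(
  targets=[
    [[0,0,0,0,0,0,0.2],[0,0,0,0,0,0,0.2],[0,0,0,0,0,0,0.2],[0,0,0,0,0,0,0.2],[0,0,0.4,0,0,0,0.2]],
  ],
)

```text
t: 12.32
ee_pos: [576.5, -313.3, 205.3]
orientation: [-3.14, 0.0, 0.005]
ft_force: [0.4, -0.6, -1.0]
width: 36.5
grasp_force: 30.0
```

Request:
step_arm(
  targets=[
    [[0,0,0.9,0,0,0,0.2],[0,0.2,0.9,0,0,0,0.2],[0.2,0.9,0.5,0,0,0,0.2],[0.2,0.9,0,0,0,0,0.2],[0,0.9,0,0,0,0,0.2]],
  ],
)

```text
t: 12.95
ee_pos: [597.8, -167.4, 323.4]
orientation: [3.141, -0.001, 0.005]
ft_force: [0.5, -0.2, -1.8]
width: 36.7
grasp_force: 30.0
```

Request:
step_arm(
  targets=[
    [[0.2,0.9,0,0,0,0,0.2],[0.3,0.9,0,0,0,0,0.2],[0.2,0.7,0,0,0,0,0.2],[0.2,0.6,0,0,0,0,0.2],[0,0,0,0,0,0,0.2]],
  ],
)

```text
t: 13.58
ee_pos: [642.7, -11.7, 322.6]
orientation: [-3.141, -0.004, -0.003]
ft_force: [0.6, 0.2, -1.6]
width: 36.7
grasp_force: 30.0
```

Run:
```python
from h import *
t=load('top')
print([onz(t,*p,98) for p in [(273.2,188),(343.2,188),(308.2,154.8),(308.2,221.2)]])
d=snap('wrist','w4.png');s=snap('side')
o=readout.get_obs();print(o['ee_pos'],o['width'],o['ft_force'])
# rim bright in side
```

```text
[array([595.8,  76.9,  98. ]), array([596.7, -93.6,  98. ]), array([679.6,  -7.7,  98. ]), array([515.2,  -9.2,  98. ])]
[642.0706923  -13.72484672 322.03340582] 36.80189359342501 [ 0.14433509  0.47626844 -1.4935592 ]
```

View pics/w4.png

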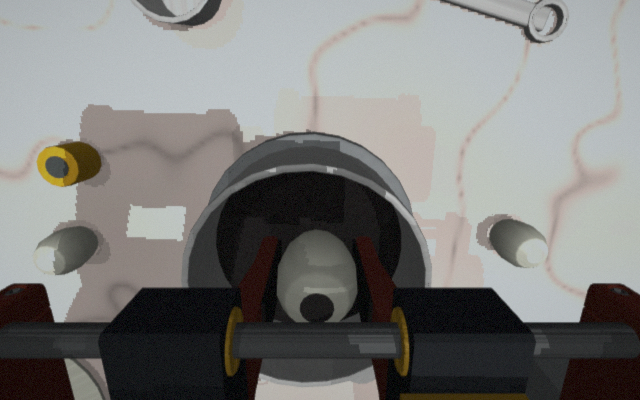

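The view shows the held knob over the pot, with the rim's far point at (307,165). Knob 2 is at (518,243) and knob 1 at (66,250), both unmoved. I'm lowering into the pot at x = +45 mm.

Request:
step_arm(
  targets=[
    [[0,0.12,0,0,0,0,0.2],[0,0,-0.6,0,0,0,0.2],[0,0,-0.6,0,0,0,0.2],[0,0,-0.5,0,0,0,0.2],[0,0,-0.2,0,0,0,0.2]],
  ],
)

```text
t: 14.3
ee_pos: [641.5, -8.4, 224.8]
orientation: [-3.142, 0.002, 0.004]
ft_force: [0.8, -1.0, -0.5]
width: 36.4
grasp_force: 30.0
```

Request:
step_arm(
  targets=[
    [[0,0,-0.04,0,0,0,0.2],[0,0,-0.02,0,0,0,0.2],[0,0,-0.02,0,0,0,0.2],[0,0,0,0,0,0,0.2],[0,0,0,0,0,0,0.2]],
  ],
)

```text
t: 14.92
ee_pos: [642.3, -7.6, 222.5]
orientation: [3.142, -0.0, 0.001]
ft_force: [0.5, 0.5, -1.1]
width: 36.3
grasp_force: 30.0
```

Request:
step_arm(
  targets=[
    [[0,0,-0.02,0,0,0,0.2],[0,0,-0.02,0,0,0,0.2],[0,0,0,0,0,0,0.2],[0,0,0,0,0,0,0.2],[0,0,0,0,0,0,0.2]],
  ],
)

```text
t: 15.55
ee_pos: [642.3, -7.7, 220.2]
orientation: [-3.142, 0.0, -0.0]
ft_force: [-0.4, 0.9, -1.7]
width: 36.4
grasp_force: 30.0
```

Request:
step_arm(
  targets=[
    [[0,0,-0.02,0,0,0,0.2],[0,0,-0.01,0,0,0,0.2],[0,0,0,0,0,0,0.2],[0,0,0,0,0,0,0.2],[0,0,0,0,0,0,0.2]],
  ],
)

```text
t: 16.18
ee_pos: [642.3, -7.7, 218.7]
orientation: [-3.142, 0.0, -0.0]
ft_force: [-0.5, -0.0, -1.9]
width: 36.5
grasp_force: 30.0
```

Request:
step_arm(
  targets=[
    [[0,0,-0.02,0,0,0,0.2],[0,0,0,0,0,0,0.2],[0,0,0,0,0,0,0.2],[0,0,0,0,0,0,0.2],[0,0,0,0,0,0,0.2]],
  ],
)

```text
t: 16.8
ee_pos: [642.3, -7.7, 217.8]
orientation: [3.142, -0.0, 0.0]
ft_force: [-0.4, 0.4, 0.0]
width: 36.2
grasp_force: 30.0
```

Request:
step_arm(
  targets=[
    [[0,0,-0.02,0,0,0,0.2],[0,0,0,0,0,0,0.2],[0,0,0,0,0,0,0.2],[0,0,0,0,0,0,0.2],[0,0,0,0,0,0,0.2]],
  ],
)

```text
t: 17.42
ee_pos: [642.3, -7.7, 216.8]
orientation: [-3.142, 0.0, -0.0]
ft_force: [-1.4, 0.6, 2.8]
width: 36.6
grasp_force: 30.0
```

It's resting on the pad. Releasing, rising, then going to knob 2.

Request:
step_arm(
  targets=[
    [[0,0,0,0,0,0,0.6],[0,0,0,0,0,0,0.6],[0,0,0,0,0,0,0.6],[0,0,0.4,0,0,0,0.6],[0,0,0.8,0,0,0,0.6]],
  ],
)

```text
t: 18.05
ee_pos: [641.7, -7.7, 276.8]
orientation: [-3.141, 0.001, 0.005]
ft_force: [0.2, -0.4, 0.2]
width: 52.9
grasp_force: 0.0
```

Request:
step_arm(
  targets=[
    [[0,0,0.8,0,0,0,0.6],[-0.1,-0.9,0.3,0,0,0,0.8],[-0.2,-0.9,0,0,0,0,0.8],[-0.4,-0.9,0,0,0,0,0.8],[-0.2,-0.9,-0.3,0,0,0,0.8]],
  ],
)

```text
t: 18.68
ee_pos: [596.9, -189.1, 319.3]
orientation: [3.14, -0.0, 0.006]
ft_force: [1.1, -0.1, -0.1]
width: 70.0
grasp_force: 0.0
```

Run:
```python
from h import *
d=snap('wrist','w5.png');s=snap('side');t=snap('top');o=readout.get_obs();print(o['ee_pos'],o['width'],proj(d,[600,-192,24]))
g=d['pixels'].astype(int)
cv2.imwrite('pics/w5s.png',cv2.resize(np.hstack([d['pixels'],cv2.resize(s['pixels'][150:360,200:420],(419,400))])[:,:,::-1],(800,302)))
```

```text
[ 596.52760163 -189.58195917  317.37635764] 70.21598142308645 [319.6 191.8]
```

View pics/w5s.png

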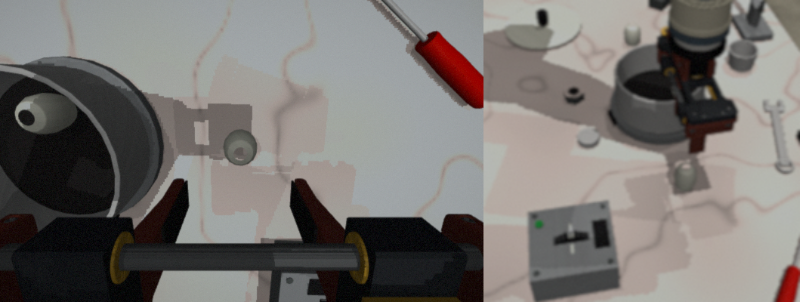

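Knob 2 appears at about (318,195) in the wrist image, as predicted. Knob 3 stands in the pot. Grasping knob 2.

Request:
step_arm(
  targets=[
    [[0.05,-0.03,-0.6,0,0,0,0.8],[0,0,-0.7,0,0,0,0.8],[0,0,-0.7,0,0,0,0.8],[0,0,-0.5,0,0,0,0.8],[0,0,-0.12,0,0,0,0.8]],
  ],
)

```text
t: 19.45
ee_pos: [599.8, -188.0, 185.0]
orientation: [-3.141, -0.001, 0.003]
ft_force: [-0.1, -0.4, 0.8]
width: 70.0
grasp_force: 0.0
```

Request:
step_arm(
  targets=[
    [[0,0,0,0,0,0,0.4],[0,0,0,0,0,0,0.2],[0,0,0,0,0,0,0.2],[0,0,0,0,0,0,0.2],[0,0,0,0,0,0,0.2]],
  ],
)

```text
t: 20.08
ee_pos: [600.1, -189.4, 186.6]
orientation: [3.141, -0.001, 0.002]
ft_force: [-0.2, 0.0, 6.0]
width: 36.6
grasp_force: 30.0
```

Request:
step_arm(
  targets=[
    [[0,0,0.5,0,0,0,0.2],[0,0,0.9,0,0,0,0.2],[0,0,0.9,0,0,0,0.2],[0,0.6,0.4,0,0,0,0.2],[0,0.9,0,0,0,0,0.2]],
  ],
)

```text
t: 20.7
ee_pos: [600.2, -114.5, 322.9]
orientation: [3.141, -0.004, 0.006]
ft_force: [0.3, 0.8, -2.8]
width: 36.3
grasp_force: 30.0
```

Request:
step_arm(
  targets=[
    [[-0.06,0.9,0,0,0,0,0.2],[0,0.8,0,0,0,0,0.2],[0,0.4,0,0,0,0,0.2],[0,0,0,0,0,0,0.2],[0,0,0,0,0,0,0.2]],
  ],
)

```text
t: 21.32
ee_pos: [596.8, -10.2, 320.6]
orientation: [3.141, -0.001, -0.0]
ft_force: [-0.3, -0.9, -1.9]
width: 36.6
grasp_force: 30.0
```

Position is good, so I'm lowering to 221, then inching down.

Request:
step_arm(
  targets=[
    [[0,0.04,-0.5,0,0,0,0.2],[0,0,-0.6,0,0,0,0.2],[0,0,-0.5,0,0,0,0.2],[0,0,-0.3,0,0,0,0.2],[0,0,-0.08,0,0,0,0.2]],
  ],
)

```text
t: 21.95
ee_pos: [596.6, -8.0, 220.9]
orientation: [3.142, -0.002, -0.002]
ft_force: [0.2, 0.9, -1.8]
width: 36.3
grasp_force: 30.0
```

Request:
step_arm(
  targets=[
    [[0,0,-0.02,0,0,0,0.2],[0,0,-0.02,0,0,0,0.2],[0,0,0,0,0,0,0.2],[0,0,0,0,0,0,0.2],[0,0,0,0,0,0,0.2]],
  ],
)

```text
t: 22.58
ee_pos: [596.8, -7.1, 219.9]
orientation: [-3.142, 0.0, -0.0]
ft_force: [0.9, -0.3, -0.4]
width: 36.4
grasp_force: 30.0
```

Request:
step_arm(
  targets=[
    [[0,0,-0.02,0,0,0,0.2],[0,0,-0.01,0,0,0,0.2],[0,0,0,0,0,0,0.2],[0,0,0,0,0,0,0.2],[0,0,0,0,0,0,0.2]],
  ],
)

```text
t: 23.2
ee_pos: [596.8, -7.2, 218.2]
orientation: [-3.142, 0.001, -0.0]
ft_force: [-0.4, -0.2, -0.3]
width: 36.3
grasp_force: 30.0
```

Request:
step_arm(
  targets=[
    [[0,0,-0.02,0,0,0,0.2],[0,0,0,0,0,0,0.2],[0,0,0,0,0,0,0.2],[0,0,0,0,0,0,0.2],[0,0,0,0,0,0,0.2]],
  ],
)

```text
t: 23.82
ee_pos: [596.8, -7.2, 217.2]
orientation: [-3.142, 0.001, -0.0]
ft_force: [-0.7, 1.5, 2.8]
width: 36.3
grasp_force: 30.0
```

Contact again. Releasing, rising and heading to knob 1 at (591, 213).

Request:
step_arm(
  targets=[
    [[0,0,0,0,0,0,0.6],[0,0,0,0,0,0,0.6],[0,0,0,0,0,0,0.6],[0,0,0.4,0,0,0,0.6],[0,0,0.8,0,0,0,0.6]],
  ],
)

```text
t: 24.45
ee_pos: [596.2, -7.2, 277.5]
orientation: [-3.142, 0.001, 0.004]
ft_force: [0.5, 0.2, 0.4]
width: 53.0
grasp_force: 0.0
```

Request:
step_arm(
  targets=[
    [[0,0,0.8,0,0,0,0.6],[0,0.9,0.1,0,0,0,0.8],[0,0.9,0,0,0,0,0.8],[0,0.9,0,0,0,0,0.8],[0,0.9,0,0,0,0,0.8]],
  ],
)

```text
t: 25.08
ee_pos: [596.7, 174.2, 323.9]
orientation: [-3.141, 0.001, -0.003]
ft_force: [0.9, -0.3, -0.1]
width: 70.4
grasp_force: 0.0
```

Request:
step_arm(
  targets=[
    [[-0.1,0.8,0,0,0,0,0.8],[0,0,0,0,0,0,0.8],[0,0,0,0,0,0,0.8],[0,0,0,0,0,0,0.8],[0,0,0,0,0,0,0.8]],
  ],
)

```text
t: 25.7
ee_pos: [592.0, 211.8, 322.3]
orientation: [3.142, -0.003, 0.0]
ft_force: [0.4, 0.3, -0.2]
width: 70.5
grasp_force: 0.0
```

Run:
```python
from h import *
d=snap('wrist','w6.png');s=snap('side');t=snap('top');o=readout.get_obs();print(o['ee_pos'],o['width'],proj(d,[591,213,24]),proj(d,[401,302,31]))
cv2.imwrite('pics/w6s.png',cv2.resize(np.hstack([d['pixels'],cv2.resize(s['pixels'][120:330,180:400],(419,400))])[:,:,::-1],(800,302)))
```

```text
[591.87274659 212.20626429 322.16749732] 70.30990681403559 [315.1 194.3] [225.2 381.7]
```

View pics/w6s.png

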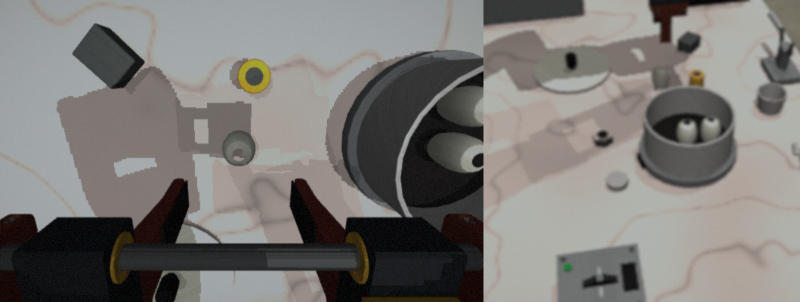

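Knob 1 is at about (316,195), as expected. The bush at (336,100) is well clear. Both loaded knobs stand in the pot.

Request:
step_arm(
  targets=[
    [[-0.02,0,-0.6,0,0,0,0.8],[0,0,-0.7,0,0,0,0.8],[0,0,-0.7,0,0,0,0.8],[0,0,-0.5,0,0,0,0.8],[0,0,-0.22,0,0,0,0.8]],
  ],
)

```text
t: 26.48
ee_pos: [590.3, 212.4, 184.6]
orientation: [3.141, -0.001, -0.004]
ft_force: [0.2, -0.4, -1.6]
width: 70.4
grasp_force: 0.0
```

Request:
step_arm(
  targets=[
    [[0,0,0,0,0,0,0.4],[0,0,0,0,0,0,0.2],[0,0,0,0,0,0,0.2],[0,0,0,0,0,0,0.2],[0,0,0,0,0,0,0.2]],
  ],
)

```text
t: 27.1
ee_pos: [591.1, 212.9, 187.1]
orientation: [-3.141, 0.001, -0.002]
ft_force: [-0.3, -0.2, 6.7]
width: 36.5
grasp_force: 30.0
```

Request:
step_arm(
  targets=[
    [[0,0,0.5,0,0,0,0.2],[0,0,0.9,0,0,0,0.2],[0,0,0.9,0,0,0,0.2],[-0.2,-0.8,0.4,0,0,0,0.2],[-0.2,-0.9,0,0,0,0,0.2]],
  ],
)

```text
t: 27.72
ee_pos: [570.9, 127.6, 323.3]
orientation: [-3.141, -0.002, -0.006]
ft_force: [0.6, -0.4, -1.0]
width: 36.2
grasp_force: 30.0
```

Request:
step_arm(
  targets=[
    [[-0.2,-0.9,0,0,0,0,0.2],[-0.2,-0.9,0,0,0,0,0.2],[0,-0.9,0,0,0,0,0.2],[0,0,0,0,0,0,0.2],[0,0,0,0,0,0,0.2]],
  ],
)

```text
t: 28.35
ee_pos: [550.7, -7.0, 321.1]
orientation: [-3.141, 0.002, 0.0]
ft_force: [0.9, -0.4, -1.2]
width: 36.2
grasp_force: 30.0
```

Request:
step_arm(
  targets=[
    [[0,0,-0.5,0,0,0,0.2],[0,0,-0.6,0,0,0,0.2],[0,0,-0.5,0,0,0,0.2],[0,0,-0.3,0,0,0,0.2],[0,0,-0.08,0,0,0,0.2]],
  ],
)

```text
t: 28.98
ee_pos: [550.6, -6.4, 221.4]
orientation: [-3.141, -0.001, 0.002]
ft_force: [0.2, -0.9, -0.4]
width: 36.3
grasp_force: 30.0
```

Request:
step_arm(
  targets=[
    [[0,0,-0.03,0,0,0,0.2],[0,0,-0.02,0,0,0,0.2],[0,0,0,0,0,0,0.2],[0,0,0,0,0,0,0.2],[0,0,0,0,0,0,0.2]],
  ],
)

```text
t: 29.6
ee_pos: [550.8, -7.2, 219.9]
orientation: [3.142, -0.001, 0.001]
ft_force: [-0.1, -0.9, -0.2]
width: 36.7
grasp_force: 30.0
```

Request:
step_arm(
  targets=[
    [[0,0,-0.02,0,0,0,0.2],[0,0,0,0,0,0,0.2],[0,0,0,0,0,0,0.2],[0,0,0,0,0,0,0.2],[0,0,0,0,0,0,0.2]],
  ],
)

```text
t: 30.22
ee_pos: [550.7, -7.2, 218.7]
orientation: [-3.142, 0.001, 0.0]
ft_force: [-0.4, -0.4, 0.1]
width: 36.3
grasp_force: 30.0
```

Request:
step_arm(
  targets=[
    [[0,0,-0.02,0,0,0,0.2],[0,0,0,0,0,0,0.2],[0,0,0,0,0,0,0.2],[0,0,0,0,0,0,0.2],[0,0,0,0,0,0,0.2]],
  ],
)

```text
t: 30.85
ee_pos: [550.7, -7.2, 217.7]
orientation: [3.142, -0.0, 0.0]
ft_force: [-0.5, -0.0, 1.7]
width: 36.1
grasp_force: 30.0
```

Request:
step_arm(
  targets=[
    [[0,0,0,0,0,0,0.6],[0,0,0,0,0,0,0.6],[0,0,0,0,0,0,0.6],[0,0,0.4,0,0,0,0.6],[0,0,0.8,0,0,0,0.6]],
  ],
)

```text
t: 31.48
ee_pos: [550.1, -7.2, 276.9]
orientation: [-3.141, 0.001, 0.006]
ft_force: [0.1, -0.3, -0.3]
width: 52.9
grasp_force: 0.0
```

Request:
step_arm(
  targets=[
    [[-0.2,0,0.8,0,0,0,0.7],[-0.5,0.9,0.2,0,0,0,0.7],[-0.5,0.9,0,0,0,0,0.7],[-0.5,0.9,0,0,0,0,0.7],[-0.5,0.9,0,0,0,0,0.7]],
  ],
)

```text
t: 32.1
ee_pos: [439.8, 174.0, 327.9]
orientation: [-3.141, 0.001, -0.001]
ft_force: [0.3, 0.4, -0.4]
width: 61.3
grasp_force: 0.0
```

Request:
step_arm(
  targets=[
    [[-0.4,0.9,0,0,0,0,0.7],[-0.4,0.9,-0.2,0,0,0,0.7],[0,0.8,-0.2,0,0,0,0.7],[0,0,0,0,0,0,0.7],[0,0,0,0,0,0,0.7]],
  ],
)

```text
t: 32.72
ee_pos: [400.5, 302.4, 307.5]
orientation: [3.141, 0.0, -0.001]
ft_force: [0.4, -0.1, 0.0]
width: 61.4
grasp_force: 0.0
```

Run:
```python
from h import *
d=snap('wrist','w7.png');s=snap('side');t=snap('top');o=readout.get_obs();print(o['ee_pos'],o['width'],proj(d,[401,302,31]))
print(onz(t,308.2,154.8,98))
cv2.imwrite('pics/w7s.png',cv2.resize(np.hstack([d['pixels'],cv2.resize(s['pixels'][120:330,180:400],(419,400))])[:,:,::-1],(800,302)))
```

```text
[400.92398129 301.81163304 307.87740847] 61.280971287140304 [316.9 200. ]
[679.6  -7.7  98. ]
```

View pics/w7s.png

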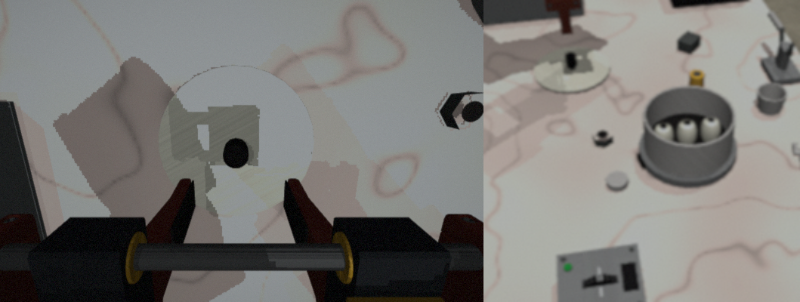

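All three knobs stand in the pot. The lid grip is a black blob at about (312,202) in the wrist view, so I'm measuring it from three views by colour mask.

Run:
```python
from h import *
def blob(n,u,v,r,th):
    d=load(n);g=d['pixels'].max(2);x0,y0=u-r,v-r
    m=(g[y0:y0+2*r,x0:x0+2*r]<th).astype(np.uint8)
    k,l,st,c=cv2.connectedComponentsWithStats(m)
    i=1+np.argmax(st[1:,4]);print(n,st[i],c[i]+[x0,y0]);return (d,*(c[i]+[x0,y0]))
w=blob('wrist',313,202,30,25);s=blob('side',241,162,15,30)
t=blob('top',186,268,12,30)
print(tri(w,s),tri(w,t),onz(w[0],w[1],w[2],31))
# pot rim check: wrist earlier
```

```text
wrist [  13   12   33   38 1003] [311.83150548 202.68993021]
side [12 10  6 11 49] [240.40816327 161.83673469]
top [13 11  9 13 33] [192.84848485 274.48484848]
[399.6 305.8  29.5] [380.2 305.2 -35.3] [398.8 306.   31. ]
```

Request:
step_arm(
  targets=[
    [[-0.03,0.08,-0.5,0,0,0,0.7],[0,0,-0.7,0,0,0,0.7],[0,0,-0.6,0,0,0,0.7],[0,0,-0.3,0,0,0,0.7],[0,0,-0.06,0,0,0,0.7]],
  ],
)

```text
t: 33.5
ee_pos: [399.4, 306.3, 199.3]
orientation: [3.141, -0.002, -0.001]
ft_force: [-0.6, 0.4, -0.4]
width: 61.6
grasp_force: 0.0
```

Request:
step_arm(
  targets=[
    [[0,0,0,0,0,0,0.3],[0,0,0,0,0,0,0.1],[0,0,0,0,0,0,0.1],[0,0,0,0,0,0,0.1],[0,0,0,0,0,0,0.1]],
  ],
)

```text
t: 34.12
ee_pos: [399.3, 306.8, 200.1]
orientation: [-3.141, 0.0, -0.001]
ft_force: [-0.2, -1.9, 5.6]
width: 25.8
grasp_force: 30.0
```

Request:
step_arm(
  targets=[
    [[0,0,0.2,0,0,0,0.1],[0,0,0.5,0,0,0,0.1],[0,0,0.7,0,0,0,0.1],[0,0,0.7,0,0,0,0.1],[0,0,0.6,0,0,0,0.1]],
  ],
)

```text
t: 34.75
ee_pos: [398.9, 306.6, 336.1]
orientation: [-3.141, 0.0, 0.0]
ft_force: [0.1, 0.5, -3.3]
width: 25.2
grasp_force: 30.0
```

Request:
step_arm(
  targets=[
    [[0.2,-0.4,0,0,0,0,0.1],[0.4,-0.7,0,0,0,0,0.1],[0.5,-0.7,0,0,0,0,0.1],[0.5,-0.7,0,0,0,0,0.1],[0.5,-0.7,0,0,0,0,0.1]],
  ],
)

```text
t: 35.38
ee_pos: [504.5, 145.6, 334.8]
orientation: [3.142, -0.0, -0.001]
ft_force: [0.5, 1.3, -3.9]
width: 25.4
grasp_force: 30.0
```

Request:
step_arm(
  targets=[
    [[0.5,-0.7,0,0,0,0,0.1],[0.5,-0.7,0,0,0,0,0.1],[0.5,-0.7,0,0,0,0,0.1],[0.3,-0.6,0,0,0,0,0.1],[0,-0.2,0,0,0,0,0.1]],
  ],
)

```text
t: 36.0
ee_pos: [594.6, 0.3, 334.6]
orientation: [3.142, -0.004, -0.0]
ft_force: [0.1, 0.0, -4.3]
width: 25.7
grasp_force: 30.0
```

Run:
```python
from h import *
s=snap('side');t=snap('top');o=readout.get_obs();print(o['ee_pos'],o['width'],o['ft_force'])
a=cv2.convertScaleAbs(t['pixels'][120:260,220:400],alpha=1.8);b=s['pixels'][110:260,220:420]
cv2.imwrite('pics/w8.png',np.hstack([cv2.resize(a,(400,311)),cv2.resize(b,(400,300))[:300,:] if 0 else cv2.resize(b,(400,311))])[:,:,::-1])
```

```text
[593.57096644   1.14869307 334.34798326] 25.37813543825279 [-0.62839806  1.06346434 -4.44988049]
```

View pics/w8.png

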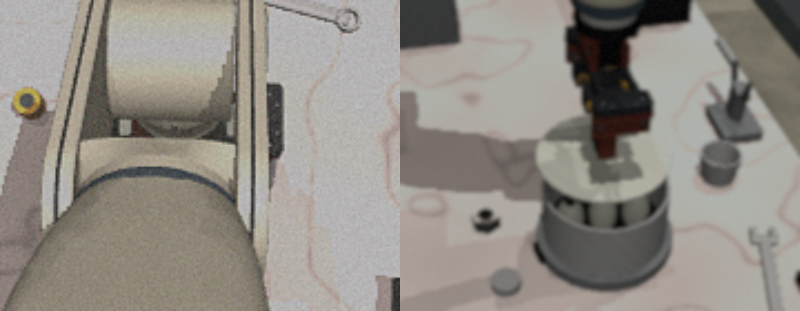

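The lid hangs level above the pot, with the knobs visible beneath it. I'm centring it and lowering slowly.

Request:
step_arm(
  targets=[
    [[0.07,-0.18,0,0,0,0,0.1],[0,0,-0.2,0,0,0,0.1],[0,0,-0.3,0,0,0,0.1],[0,0,-0.1,0,0,0,0.1],[0,0,0,0,0,0,0.1]],
  ],
)

```text
t: 36.72
ee_pos: [597.5, -6.9, 303.7]
orientation: [-3.142, -0.0, 0.003]
ft_force: [-0.2, 0.5, -4.3]
width: 25.0
grasp_force: 30.0
```

Request:
step_arm(
  targets=[
    [[0,0,-0.04,0,0,0,0.1],[0,0,-0.04,0,0,0,0.1],[0,0,-0.03,0,0,0,0.1],[0,0,0,0,0,0,0.1],[0,0,0,0,0,0,0.1]],
  ],
)

```text
t: 37.35
ee_pos: [597.8, -7.2, 299.3]
orientation: [-3.142, 0.001, -0.0]
ft_force: [0.1, 0.4, -4.4]
width: 25.7
grasp_force: 30.0
```

Request:
step_arm(
  targets=[
    [[0,0,-0.03,0,0,0,0.1],[0,0,-0.03,0,0,0,0.1],[0,0,-0.02,0,0,0,0.1],[0,0,0,0,0,0,0.1],[0,0,0,0,0,0,0.1]],
  ],
)

```text
t: 37.98
ee_pos: [597.8, -7.2, 295.2]
orientation: [3.142, -0.001, 0.0]
ft_force: [-0.3, 0.1, -3.2]
width: 25.6
grasp_force: 30.0
```

Request:
step_arm(
  targets=[
    [[0,0,-0.02,0,0,0,0.1],[0,0,-0.02,0,0,0,0.1],[0,0,0,0,0,0,0.1],[0,0,0,0,0,0,0.1],[0,0,0,0,0,0,0.1]],
  ],
)

```text
t: 38.6
ee_pos: [597.8, -7.1, 293.2]
orientation: [-3.141, 0.0, -0.0]
ft_force: [0.1, 2.3, -3.7]
width: 25.4
grasp_force: 30.0
```

Request:
step_arm(
  targets=[
    [[0,0,-0.02,0,0,0,0.1],[0,0,0,0,0,0,0.1],[0,0,0,0,0,0,0.1],[0,0,0,0,0,0,0.1],[0,0,0,0,0,0,0.1]],
  ],
)

```text
t: 39.22
ee_pos: [597.9, -7.1, 292.4]
orientation: [-3.141, 0.001, -0.001]
ft_force: [-0.1, 5.2, 2.5]
width: 25.2
grasp_force: 30.0
```

Request:
step_arm(
  targets=[
    [[0,0,-0.02,0,0,0,0.1],[0,0,0,0,0,0,0.1],[0,0,0,0,0,0,0.1],[0,0,0,0,0,0,0.1],[0,0,0,0,0,0,0.1]],
  ],
)

```text
t: 39.85
ee_pos: [597.9, -7.1, 292.2]
orientation: [-3.141, 0.001, -0.001]
ft_force: [-2.5, 4.5, 8.4]
width: 25.2
grasp_force: 30.0
```

Firm stop at 292, the predicted seated height. Releasing and rising clear.

Request:
step_arm(
  targets=[
    [[0,0,0,0,0,0,0.5],[0,0,0,0,0,0,0.5],[0,0,0,0,0,0,0.5],[0,0,0.4,0,0,0,0.5],[0,0,0.8,0,0,0,0.5]],
  ],
)

```text
t: 40.48
ee_pos: [597.1, -7.4, 350.0]
orientation: [3.141, -0.001, -0.007]
ft_force: [0.3, 0.7, 0.3]
width: 44.2
grasp_force: 0.0
```

Request:
step_arm(
  targets=[
    [[-0.7,-0.7,0.8,0,0,0,0.5],[-0.7,-0.8,0.1,0,0,0,0],[-0.7,-0.8,0,0,0,0,0],[-0.6,-0.9,0,0,0,0,0],[-0.6,-0.9,0,0,0,0,0]],
  ],
)

```text
t: 41.1
ee_pos: [432.2, -212.8, 395.6]
orientation: [3.141, -0.0, 0.0]
ft_force: [0.7, -0.5, 0.3]
width: 7.2
grasp_force: 0.0
```

Run:
```python
from h import *
s=snap('side');w=snap('wrist','w9.png');o=readout.get_obs();print(o['ee_pos'])
pw=proj(w,[597.5,-7.5,123]);ps=proj(s,[597.5,-7.5,123]);print(pw,ps)
def blob(d,p,r,th):
    u,v=map(int,p);x0,y0=max(u-r,0),max(v-r,0);m=(d['pixels'][y0:v+r,x0:u+r].max(2)<th).astype(np.uint8)
    k,l,st,c=cv2.connectedComponentsWithStats(m)
    i=1+np.argmax(st[1:,4]);print(st[i],c[i]+[x0,y0]);return (d,*(c[i]+[x0,y0]))
a=blob(s,ps,14,40)
if 0<pw[0]<640 and 0<pw[1]<400: print(tri(a,blob(w,pw,25,30)))
print(onz(s,a[1],a[2],123))
t=snap('top');cv2.imwrite('pics/t9.png',t['pixels'][:,:,::-1])
pt=proj(t,[597.5,-7.5,123]);b=blob(t,pt,14,30);print(pt,tri(a,b))
m=cv2.cvtColor(s['pixels'],cv2.COLOR_RGB2GRAY);u,v=map(int,ps)
cv2.imwrite('pics/lid9.png',np.hstack([cv2.resize(s['pixels'][v-40:v+80,u-70:u+70],(466,400)),cv2.resize(w['pixels'],(334,209))[:209,:] if 0 else cv2.resize(w['pixels'][:,:320],(320,400))])[:,:,::-1])
```

```text
[ 430.94168465 -214.54678372  395.39326409]
[-16.7 -53.3] [322.2 192. ]
[12  9  7 12 79] [323.03797468 192.3164557 ]
[599.3  -9.1 123. ]
[13  8  7  5  9] [309.11111111 180.22222222]
[307.6 185.6] [604.5 -10.6 124.8]
```

The side view puts the lid grip at its seated position, (599,-9) at 123 mm high. Back to the wheel, starting from the near side.

Request:
step_arm(
  targets=[
    [[-0.4,-0.7,-0.3,0,0,0,0],[-0.46,-0.8,-0.3,0,0,0,0],[0,0,-0.8,0,0,0,0],[0,0,-0.8,0,0,0,0],[0,0,-0.5,0,0,0,0]],
  ],
)

```text
t: 41.88
ee_pos: [390.7, -285.7, 258.7]
orientation: [-3.14, -0.001, 0.002]
ft_force: [0.8, 0.4, 0.6]
width: 0.7
grasp_force: 0.0
```

Request:
step_arm(
  targets=[
    [[0,0,-0.04,0,0,0,0],[0,0,-0.02,0,0,0,0],[0,0,0,0,0,0,0],[0,0,0,0,0,0,0],[0,0,0,0,0,0,0]],
  ],
)

```text
t: 42.5
ee_pos: [390.5, -286.7, 258.0]
orientation: [3.141, -0.001, 0.001]
ft_force: [0.7, -0.3, -0.1]
width: 0.3
grasp_force: 0.0
```

Request:
step_arm(
  targets=[
    [[-0.07,-0.06,0,0,0,0,0],[0,0,-0.06,0,0,0,0],[0,0,-0.04,0,0,0,0],[0,0,-0.02,0,0,0,0],[0,0,0,0,0,0,0]],
  ],
)

```text
t: 43.12
ee_pos: [386.9, -289.6, 251.6]
orientation: [-3.142, 0.0, 0.0]
ft_force: [-1.3, 0.2, 5.5]
width: 0.2
grasp_force: 2.7
```

Request:
step_arm(
  targets=[
    [[0,0,-0.01,0,0,0,0],[0,0,0,0,0,0,0],[0,0,0,0,0,0,0],[0,0,0,0,0,0,0],[0,0,0,0,0,0,0]],
  ],
)

```text
t: 43.75
ee_pos: [386.9, -289.6, 251.5]
orientation: [3.141, -0.0, 0.0]
ft_force: [-2.0, 1.1, 9.5]
width: 1.1
grasp_force: 4.5
```

Request:
step_arm(
  targets=[
    [[0,0,0.006,0,0,0,0],[0.1,0,0,0,0,0,0],[0.1,0,0,0,0,0,0],[0.1,0,0,0,0,0,0],[0.1,0,0,0,0,0,0]],
  ],
)

```text
t: 44.38
ee_pos: [407.5, -290.1, 252.1]
orientation: [3.14, -0.0, 0.002]
ft_force: [-0.6, -2.0, 8.1]
width: 0.5
grasp_force: 4.0
```

Request:
step_arm(
  targets=[
    [[0.08,0,0,0,0,0,0],[0,0,0,0,0,0,0],[0,0,0.3,0,0,0,0],[-0.24,0,0,0,0,0,0],[-0.24,0,-0.2,0,0,0,0]],
  ],
)

```text
t: 45.0
ee_pos: [385.9, -289.4, 256.4]
orientation: [3.141, -0.0, 0.001]
ft_force: [0.3, -0.7, 0.5]
width: 0.7
grasp_force: 0.0
```

Request:
step_arm(
  targets=[
    [[0,0,-0.06,0,0,0,0],[0,0,-0.04,0,0,0,0],[0,0,0,0,0,0,0],[0,0,0,0,0,0,0],[0,0,0,0,0,0,0]],
  ],
)

```text
t: 45.62
ee_pos: [386.9, -289.4, 251.4]
orientation: [-3.141, 0.001, 0.001]
ft_force: [-2.2, 1.5, 9.4]
width: 0.4
grasp_force: 4.8
```

Request:
step_arm(
  targets=[
    [[0,0,0.006,0,0,0,0],[0.1,0,0,0,0,0,0],[0.1,0,0,0,0,0,0],[0.1,0,0,0,0,0,0],[0.1,0,0,0,0,0,0]],
  ],
)

```text
t: 46.25
ee_pos: [407.5, -289.7, 252.0]
orientation: [3.141, -0.0, 0.001]
ft_force: [-1.1, 0.2, 8.7]
width: 0.5
grasp_force: 4.4
```

Request:
step_arm(
  targets=[
    [[0.08,0,0,0,0,0,0],[0,0,0,0,0,0,0],[0,0,0.3,0,0,0,0],[-0.24,0,0.8,0,0,0,0],[-0.24,0,0.9,0,0,0,0]],
  ],
)

```text
t: 46.88
ee_pos: [386.3, -289.3, 352.5]
orientation: [-3.14, 0.0, 0.002]
ft_force: [0.4, -0.5, -0.3]
width: 0.6
grasp_force: 0.0
```

```bash
cat > wl.py <<'E'
from h import *
def run():
    w=snap('wrist');o=readout.get_obs();print(o['ee_pos'])
    g=cv2.cvtColor(w['pixels'],cv2.COLOR_RGB2GRAY).astype(float)
    for th in np.arange(-1,1.01,.1):   # wheel surface angle from top, - = toward the robot
        p=[proj(w,[399+28*np.sin(th),-290+dy,42+28*np.cos(th)]) for dy in(-2,0,2)]
        print(round(th,1),p[1],[int(cv2.getRectSubPix(g.astype(np.float32),(1,1),tuple(map(float,q)))[0,0]) for q in p])
run()
E
python3 wl.py
```

```text
[ 386.44031491 -290.14566037  357.75048702]
-1.0 [317.8 205.9] [9, 24, 15]
-0.9 [317.8 204.9] [23, 25, 25]
-0.8 [317.8 203.6] [11, 13, 16]
-0.7 [317.8 201.9] [16, 8, 7]
-0.6 [317.8 199.9] [34, 29, 34]
-0.5 [317.9 197.6] [3, 9, 6]
-0.4 [317.9 195. ] [22, 16, 16]
-0.3 [317.9 192.2] [11, 18, 17]
-0.2 [317.9 189.2] [102, 95, 96]
-0.1 [317.9 185.9] [105, 107, 107]
-0.0 [317.9 182.5] [24, 20, 27]
0.1 [317.9 179. ] [13, 13, 6]
0.2 [317.9 175.5] [38, 36, 40]
0.3 [317.9 171.9] [17, 14, 11]
0.4 [317.9 168.4] [24, 20, 22]
0.5 [317.9 164.9] [8, 10, 17]
0.6 [317.9 161.6] [8, 7, 9]
0.7 [317.9 158.4] [38, 35, 35]
0.8 [317.9 155.4] [8, 3, 6]
0.9 [317.9 152.7] [16, 14, 10]
1.0 [317.9 150.2] [29, 31, 30]
```

```bash
cat > wl2.py <<'E'
from h import *
def run(w):
    g=cv2.cvtColor(w['pixels'],cv2.COLOR_RGB2GRAY).astype(np.float32)
    f=lambda p:float(cv2.getRectSubPix(g,(1,1),tuple(map(float,p)))[0,0])
    a=np.arange(-.5,.5,.02); b=np.array([np.mean([f(proj(w,[399+28*np.sin(t),-290+dy,42+28*np.cos(t)])) for dy in(-3,-2,0,2,3)]) for t in a])
    k=b>60; print('line',a[k].min() if k.any() else None,a[k].max() if k.any() else None)
    for s in (-1,1):
        x=np.arange(388,410,.5); c=np.array([np.mean([f(proj(w,[q,-290+s*(e),60])) for e in (11,13,15)]) for q in x]); i=c>c.min()+.6*(c.max()-c.min()); print('mark',s,x[i].min(),x[i].max(),int(c.max()),int(c.min()))
if __name__=='__main__':
    import sys
    if len(sys.argv)>1: snap('wrist')
    run(load('wrist'))
E
python3 wl2.py
```

```text
line -0.21999999999999975 -0.03999999999999959
mark -1 397.0 399.5 109 57
mark 1 398.0 400.5 128 79
```

The broad line sits about 0.12 rad short of the marks, so 3.5 mm more is needed.

Request:
step_arm(
  targets=[
    [[0.2,0,-0.4,0,0,0,0],[0,0,-0.7,0,0,0,0],[0,0,-0.6,0,0,0,0],[0,0,-0.2,0,0,0,0],[0,0,0,0,0,0,0]],
  ],
)

```text
t: 47.55
ee_pos: [396.8, -289.6, 256.5]
orientation: [-3.141, 0.001, 0.001]
ft_force: [0.0, 0.3, -0.1]
width: 0.2
grasp_force: 0.0
```

Request:
step_arm(
  targets=[
    [[0,0,-0.02,0,0,0,0],[0,0,0,0,0,0,0],[0,0,0,0,0,0,0],[0,0,0,0,0,0,0],[0,0,0,0,0,0,0]],
  ],
)

```text
t: 48.18
ee_pos: [396.9, -289.6, 255.7]
orientation: [3.141, -0.0, 0.0]
ft_force: [0.0, -0.5, 0.1]
width: 0.3
grasp_force: 0.0
```

Request:
step_arm(
  targets=[
    [[0,0,-0.04,0,0,0,0],[0,0,-0.03,0,0,0,0],[0,0,-0.02,0,0,0,0],[0,0,0,0,0,0,0],[0,0,0,0,0,0,0]],
  ],
)

```text
t: 48.8
ee_pos: [397.3, -289.6, 251.9]
orientation: [3.141, -0.001, 0.002]
ft_force: [-0.4, 2.1, 12.1]
width: 0.4
grasp_force: 6.1
```

Request:
step_arm(
  targets=[
    [[0,0,0.012,0,0,0,0],[0.03,0,0,0,0,0,0],[0.04,0,0,0,0,0,0],[0,0,0,0,0,0,0],[0,0,0,0,0,0,0]],
  ],
)

```text
t: 49.42
ee_pos: [400.7, -289.7, 252.1]
orientation: [3.141, -0.0, 0.001]
ft_force: [-1.1, 1.1, 8.4]
width: 0.8
grasp_force: 3.7
```

Request:
step_arm(
  targets=[
    [[0,0,0.2,0,0,0,0],[0,0,0.7,0,0,0,0],[-0.28,0,0.7,0,0,0,0],[0,0,0.4,0,0,0,0],[0,0,0,0,0,0,0]],
  ],
)

```text
t: 50.05
ee_pos: [386.6, -289.9, 353.2]
orientation: [3.139, -0.001, 0.004]
ft_force: [0.5, -0.2, -0.1]
width: 0.3
grasp_force: 0.0
```

```bash
python3 wl2.py 1
python3 - <<'E'
from h import *
w=load('wrist');s=snap('side')
a=cv2.resize(w['pixels'][140:230,265:365],(444,400),interpolation=cv2.INTER_CUBIC);b=cv2.resize(s['pixels'][140:260,260:366],(353,400),interpolation=cv2.INTER_CUBIC)
cv2.imwrite('pics/fin.png',np.hstack([a,b])[:,:,::-1])
E
```

```text
line -0.07999999999999963 0.12000000000000055
mark -1 397.0 399.5 108 57
mark 1 398.0 400.5 127 76
```

View pics/fin.png

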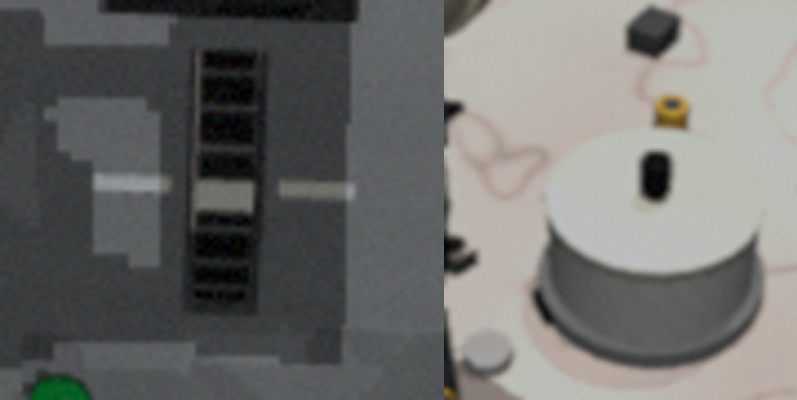

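The broad line is centred at +0.02 rad from the marks, at crop row 196 between marks at 184 and 190, which fits the parallax. The lid sits flat on the rim, and the robot is clear. Handing in.

```bash
python3 -c "
from workcell import ctrl; print(ctrl.close_job())"
```

```text
the job is handed in; nothing more can be done
None
```

I handed the job in without a verdict coming back: all three knobs stand on the pad, the lid sits flat on the rim, and the thumbwheel's broad line is within about 0.02 rad of the index marks, with nothing else moved on purpose.

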